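Scan a parcel at the packing bench

ROBOT

A 6-joint arm with a two-finger parallel gripper is mounted at the origin on the work surface. World frame = base frame: x ahead of the robot, y to its left, z up, the work surface at z = 0. Lengths are in m, angles in rad, forces in N, time in s.
With the tool pointing down it reaches from about 0.375 to 0.925 m from the base axis. Payload 5.7 kg.
Tool frame: the origin (TCP) lies at the very end of the fingers, on their centre line; the grasp point (between the pads) lies 19 mm behind it; z points along the fingers, y is the direction in which the jaws open and shut (so a half turn about z gives the same grasp; the last joint's range is limited). The gripper opens to 85 mm and grips with 20 to 120 N. Pads are 22 mm wide; open, the fingers measure 114 mm over their backs; the gripper's body (76 mm by 85 mm) begins 54 mm behind the grasp point. The pads swing forward as they close: fully open they stand 13 mm farther back than shut.
Start: joints at [-1.32, 0.359, 1.51, -0, 1.272, -0.115], TCP at [0.215, -0.56, 0.231] pointing down, gripper open.
Joint ranges: [-2.97, 2.97], [-1.01, 2.36], [0.21, 2.38], [-0.96, 4.11], [0.2, 2.71], [-2.98, 2.98]. Speed limits (rad/s): [2.39, 2.39, 3.14, 3.14, 3.14, 3.14].

INTERFACE

Orientations are given as a rotation vector (axis times angle).
In Python, from workcell import ctrl gives the robot as it stands.
- The arm moves only by the tool step_arm, never from a script. Its argument "rows" is one flat list of numbers, 4 for each row, row after row: the shift along the tool's x, y, z in cm, then the turn about the tool's z in degrees. A call has 1 to 20 rows; each row shifts and turns the commanded pose from where the row before left it, along the tool's axes as they then stand; what a row does not reach is not made up. A row lasts 1/10 s, in which the tool goes at most 50 mm and 8.59 degrees, less where a joint would pass 70% of its speed; a pose out of reach is approached as far as the arm can. A call is refused whole if a number of a shift passes 5 or a number of a turn 8.59, either way. A call with a gripper value outside its range is refused whole. "fingers" is the closure in counts, from 0 (fully open) to 255 (shut), set as the call begins (left out, the last holds). The fingers move at their own pace and stop on an object; the grip force is fixed at half the most. Time passes only in rows, so rows that do not move let the fingers close. It gives the time, the measured TCP pose, the force and the opening at its end, in the units of the state.
- ctrl.get_obs(): the state, without advancing time (a new reading comes with each control period).
- ctrl.get_image(name): name is "scene" or "side" or "wrist"; returns a dict with "pixels" (400x640x3 uint8, red, green, blue), "fx", "fy", "cx", "cy" (pixels), "dist" ([k1, k2, p1, p2, k3] as OpenCV has them; the pictures are not rectified), "xyz" and "rotation" of the camera in the world; the wrist camera has in their place "hand_eye" (4x4, takes a point from camera to tool coordinates, whose origin is the TCP and whose axes are the flange's). Camera axes: x right, y down, z forward; pixel columns grow to the right and rows downward; lengths in m; the calibration is good to about 2 mm. A picture is of the moment at which its call begins: read the wrist's pose just before it. There is no depth.
- ctrl.sign_off(): hands the job in, once; it reports no verdict.
Trained networks look in a picture, given as the dict that the camera call returned (one of the last four; its "shot" number tells which), for a name from the list of things; names that differ only in an ending like _2 or _b are one class to them, and where a whole thing is asked for, a point or a joint stands for the part that bears it (a point fixed in the world has none). Each returns a list of dicts, best first, with "score" (0 to 1); they miss things now and then, are a little off and sometimes report something else, mostly with a low value. They report only what shows in the picture. A call takes as long as a camera call. They do not tell look-alikes from the thing itself.
- ctrl.trace(picture, name): "region" (400x640 bool, what is visible of it) and "bbox" ([left, top, right, bottom] in pixels, round what is visible of it).
- ctrl.landmark_of(picture, name): "position" ([row, column] in pixels: a listed point, or the origin of a listed thing).
The state is a dict: "clock": time; "q": joint angles; "qvel": joint speeds; "joint_torque": joint torques, N m; "tcp_pos": TCP position; "orientation": TCP orientation; "contact_force": force on the tool from outside, world axes, zero at the start; "torque": the same for the moment, N m; "finger_gap": opening from 0.0 (shut) to 1.0 (fully open).
Only numpy, scipy, OpenCV 4.12 (cv2) and the standard library are available. Lean on these libraries where they do the work, as an engineer would, in place of code of your own. Each camera call takes 0.05 s, during which the arm holds its last target. There are 200 camera calls.

TASK

Stand the small labelled carton upright inside the printed outline, with its label end facing the scanner's window, and let go of it. Then scan it: squeeze the scanner's trigger fully home between the fingers, against the back of the grip, keep it squeezed for about a second, and let it spring back. Leave the other things on the bench where they are.

Things in the scene. Friction and masses are not known exactly. Their poses are not given: they have to be found in the camera images.
- carton_center (a point): Centre of the small loose brown carton to scan: 60 mm wide (its x), 120 long (y), 90 high (z), 0.17 to 0.35 kg; this point is 45 mm above its underside. z is up; +y points to the label end, where a white label with black bars covers most of the 60 mm wide end face and folds over onto the top. It starts upright, on the robot's right, at any yaw within 1.3 rad.
- label_end (a point): Centre of the carton's label end face, 60 mm along the carton's +y from its centre, 45 mm above its underside.
- outline (a point): Centre of a black printed rectangle, 100 by 160 mm, in which the carton belongs, on top of a fixed grey base plate (150 by 400 mm, 3 mm thick; yawed up to 0.35 rad): 3 mm above the bench. x runs along its short side, y along its long side, +y towards the scanner, z up.
- scanner: A grey hand scanner without its trigger, clamped immovably upside down in a steel stand on the base plate: grip upright above the barrel, window facing -y to the outline, about 125 mm from the outline's centre. Axes as the outline's. Origin at bench height under the plate's middle, 95 mm along +y from the outline's centre. Barrel, clamp and stand all lie below 145 mm above the bench.
- grip (a point): Middle of the scanner's upright pistol grip, 190 mm along +y from the outline's centre, 185 mm above the bench. Axes as the outline's. The grip is 30 by 30 mm (top cap 34 by 34), its top 212 mm above the bench; its back face is 15 mm from this point on the +y side. Grip and trigger together, at this height, measure 54 mm front to back at rest, 43 mm squeezed.
- trigger_front (a point): Point on the front (-y) face of the trigger, in its middle, at the grip point's height; moves with the trigger. It lies 39 mm from the grip point on its -y side at rest, 28 mm when squeezed home.
- trigger (a joint): Angle of the trigger, a black bar 22 mm wide, 9 thick, 72 long in front of the grip. Hinged at its foot (axis along x, 23 mm in front of the grip point, 50 mm below it); its top is 205 mm above the bench. 0: at rest, leaning 0.22 rad away from the grip; 0.22: fully home, upright, at its stop. A spring returns it: at the grip point's height 3 N starts it, 7.5 N brings it home.
- carton: The same carton, with its origin at the centre of its underside; axes as at its centre.
- flat_box: Bystander: a flat brown box without a label, 110 by 180 by 50 mm high, lying beyond the work; origin at the centre of its underside.
- tape_gun: Bystander: a red hand tape dispenser lying on its side, about 110 by 180 by 52 mm high, beyond the work; origin under the centre of its 100 mm drum.
- bin: Bystander: an open blue bin, 130 by 160 by 75 mm high, with some cardboard rolls in it, on the robot's left; origin at the centre of its underside.
Mind the look-alikes: they are no part of the job. Leave any green or yellow look-alike of the carton alone.

How it is judged:
By the outcome, as a careful person would: the job done as asked, in the order asked, and still so for the second after the job is handed in, with the robot touching nothing.
It also fails if it takes over 48 s, if anything falls off the work surface, if the arm or the gripper's body presses on something with over 40 N, if the wrist force passes 120 N, or if a joint passes its speed limit or range.

## Working session

There is one attempt and no reset: what is moved stays moved. The work goes in short steps, Python scripts to look and compute and a tool call to move; the robot and the scene stay as the last step left them, time stands still between calls to the robot, and variables do not carry over. Pictures are saved under pics/ and viewed, about 8 in all and at most 12, crops included, and the job is handed in when it is done.

Besides the shell and the picture viewer there is one more tool, called after ">>>" as name(argument=value, ...) on one line, values as JSON. step_arm: Moves the arm, as the interface text tells. Its arguments: {"type":"object","properties":{"rows":{"type":"array"},"fingers":{"type":"number"}},"required":["rows"]}

```bash
ls; mkdir -p pics; cat > h.py <<'E'
import numpy as np, cv2
from workcell import ctrl
from scipy.spatial.transform import Rotation as R
def cam(im,obs=None):
    if 'hand_eye' in im:
        T=np.eye(4);T[:3,:3]=R.from_rotvec(obs['orientation']).as_matrix();T[:3,3]=obs['tcp_pos']
        T=T@np.array(im['hand_eye']);return T[:3,3],T[:3,:3]
    r=np.array(im['rotation']); r=r if r.shape==(3,3) else R.from_rotvec(r).as_matrix()
    return np.array(im['xyz']),r
def K(im): return np.array([[im['fx'],0,im['cx']],[0,im['fy'],im['cy']],[0,0,1.]])
def ray(im,px,obs=None):  # px [row,col]
    p=cv2.undistortPoints(np.array([[[px[1],px[0]]]],float),K(im),np.array(im['dist'],float))[0,0]
    c,r=cam(im,obs); return c,r@np.array([p[0],p[1],1.])
def atz(im,px,z,obs=None):
    c,d=ray(im,px,obs); return c+d*(z-c[2])/d[2]
def proj(im,P,obs=None):
    c,r=cam(im,obs); q=(np.atleast_2d(P)-c)@r
    return cv2.projectPoints(q,np.zeros(3),np.zeros(3),K(im),np.array(im['dist'],float))[0][:,0]
def save(im,n): cv2.imwrite('pics/'+n,cv2.cvtColor(im['pixels'],cv2.COLOR_RGB2BGR))
E
python3 - <<'E'
from h import *
np.set_printoptions(precision=4,suppress=True)
o=ctrl.get_obs();print(o)
Z={'carton_center':.045,'label_end':.045,'outline':.003,'grip':.185,'trigger_front':.185,'scanner':0,'flat_box':0,'tape_gun':0,'bin':0}
ims=[]
for n in('scene','side','wrist'):
    im=ctrl.get_image(n);ims.append(im['pixels'])
    print(n,cam(im,o)[0])
    for k,z in Z.items():
        for l in ctrl.landmark_of(im,k)[:3]:
            print(k,round(l['score'],2),np.round(l['position'],1),atz(im,l['position'],z,o))
    save(im,n+'0.png')
a=np.vstack(ims[:2]);cv2.imwrite('pics/a.png',cv2.resize(a,(480,600),interpolation=cv2.INTER_AREA)[...,::-1])
E
```

```text
pics
{'clock': 0.0, 'q': array([-1.3201,  0.3595,  1.5114, -0.    ,  1.2725, -0.1151]), 'qvel': array([-0.0011, -0.0012,  0.    , -0.0013, -0.0016, -0.0012]), 'joint_torque': array([ -0.0014, -52.7622, -27.8625,  -0.0006,   0.0128,  -0.    ]), 'tcp_pos': array([ 0.2144, -0.5596,  0.2304]), 'orientation': array([-3.0874, -0.571 ,  0.0002]), 'contact_force': array([ 1.0142,  0.6843, -0.0154]), 'torque': array([-0.0418,  0.0401,  0.0072]), 'finger_gap': 0.9987955421829067}
scene [ 1.0547 -0.4358  1.0146]
carton_center 0.64 [266.3 218. ] [ 0.5191 -0.228   0.045 ]
carton_center 0.64 [296.2 159.4] [ 0.4837 -0.3776  0.045 ]
carton_center 0.63 [221.  184.5] [ 0.345  -0.2073  0.045 ]
label_end 0.9 [277.  236.2] [ 0.5746 -0.2146  0.045 ]
label_end 0.88 [226.3 202.1] [ 0.3928 -0.1839  0.045 ]
label_end 0.64 [287.5 141.3] [ 0.433  -0.3963  0.045 ]
outline 0.56 [227.4 308.6] [0.5779 0.0344 0.003 ]
grip 0.93 [149.3 357.9] [0.5813 0.2165 0.185 ]
trigger_front 0.62 [156.7 347.8] [0.5802 0.1776 0.185 ]
flat_box 0.85 [337.7 284.3] [ 0.7566 -0.2253  0.    ]
tape_gun 0.59 [261.4 377.5] [0.7829 0.0883 0.    ]
bin 0.88 [130.9 398.9] [0.5174 0.5251 0.    ]
side [ 0.4222 -1.1626  0.8938]
carton_center 0.97 [336.  304.7] [ 0.4841 -0.3825  0.045 ]
carton_center 0.79 [289.8 247.3] [ 0.348 -0.204  0.045]
carton_center 0.73 [289.6 315.3] [ 0.5274 -0.2235  0.045 ]
label_end 0.75 [288.2 268.9] [ 0.4053 -0.204   0.045 ]
label_end 0.66 [339.6 281.3] [ 0.4284 -0.3875  0.045 ]
label_end 0.55 [284.1 332.5] [ 0.5758 -0.2071  0.045 ]
outline 0.93 [247.2 318.5] [0.5648 0.0167 0.003 ]
grip 0.64 [162.9 316.3] [0.5839 0.2389 0.185 ]
trigger_front 0.44 [169.3 317. ] [0.5808 0.1928 0.185 ]
flat_box 0.86 [296.5 399.1] [ 0.7582 -0.2293  0.    ]
tape_gun 0.87 [230.3 385.6] [0.7968 0.0866 0.    ]
bin 0.66 [172.9 292.4] [0.5199 0.5271 0.    ]
bin 0.43 [232.9 383.3] [0.7857 0.0729 0.    ]
wrist [ 0.2852 -0.5327  0.3716]
```

View pics/scene0.png

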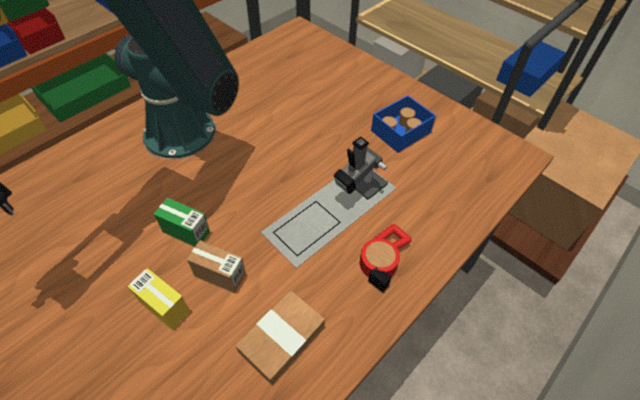

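```bash
python3 - <<'E'
import cv2
a=cv2.imread('pics/side0.png')[220:380,200:440];b=cv2.imread('pics/scene0.png')[190:330,110:270]
cv2.imwrite('pics/c1.png',cv2.resize(a,None,fx=3.3,fy=3.3,interpolation=2))
E
```

```text
(no output)
```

View pics/c1.png

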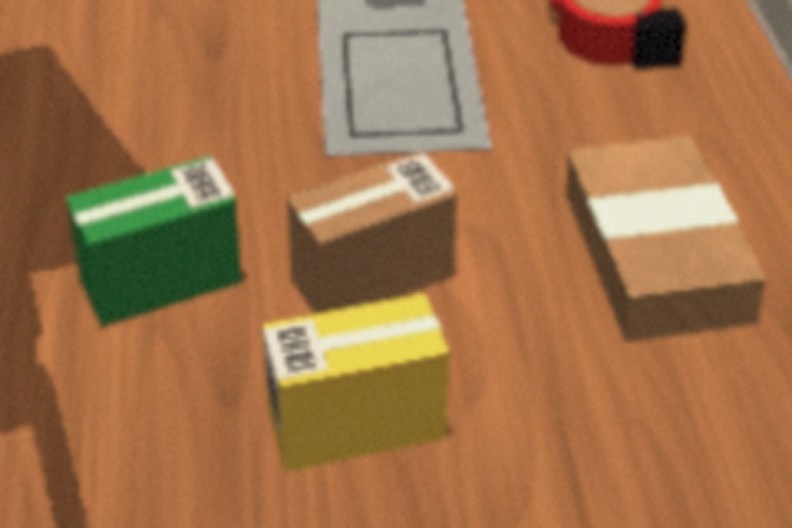

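Scene shows three candidates: green (row 221, col 184), yellow (296, 159) and brown with label (266, 218). The label-free flat box is at (338, 284). The side crop confirms the brown carton (side 290, 315), upright with its label end towards +x. I'll go above it.

>>> step_arm(rows=[3.75,-2.0,0,0.5,3.75,-2.0,0,0.5,3.75,-2.0,0,0.5,3.75,-2.0,0,0.5,3.75,-2.0,0,0.5,3.75,-2.0,0,0.5,3.75,-2.0,0,0.5,3.75,-2.0,0,0.5,3.75,-2.0,0,0.5,3.75,-2.0,0,0.5,0,0,0,0,0,0,0,0], fingers=0)

```text
clock: 2.7
tcp_pos: [0.5059, -0.25, 0.2312]
orientation: [3.11, 0.44, -0.001]
contact_force: [-0.4, -0.3, -0.7]
finger_gap: 1.002
```

```bash
cat >> h.py <<'E'
from scipy.optimize import least_squares
def model(c,yaw,h=.045):
    return np.array([c[0]-np.sin(yaw)*h, c[1]+np.cos(yaw)*h])
def tool(o,target_xy,psi):
    "shift in tool cm and turn deg to reach xy with tool x at angle psi (deg)"
    M=R.from_rotvec(o['orientation']).as_matrix(); d=np.r_[target_xy,o['tcp_pos'][2]]-o['tcp_pos']
    p=np.degrees(np.arctan2(M[1,0],M[0,0])); return (M.T@d)*100, p, p-psi
E
python3 - <<'E'
from h import *
np.set_printoptions(precision=4,suppress=True)
o=ctrl.get_obs();im=ctrl.get_image('wrist');save(im,'w1.png')
print(o['clock'],o['tcp_pos'],o['contact_force'],cam(im,o))
for k in('carton_center','label_end'):
    for l in ctrl.landmark_of(im,k)[:3]: print(k,l['score'],l['position'],atz(im,l['position'],.045,o))
for t in ctrl.trace(im,'carton')[:3]:
    print(t['score'],t['bbox'])
    c,_=cv2.findContours(t['region'].astype(np.uint8),0,2);c=max(c,key=cv2.contourArea)
    print(cv2.approxPolyDP(c,5,True)[:,0].tolist())
E
```

```text
2.7 [ 0.5059 -0.25    0.2312] [-0.385  -0.292  -0.7439] (array([ 0.5788, -0.2289,  0.3723]), array([[ 0.2781, -0.9153, -0.2914],
       [-0.9606, -0.265 , -0.0842],
       [-0.0001,  0.3033, -0.9529]]))
0.85 [208.7, 235.9, 284.1, 381.2]
[[273, 236], [225, 239], [209, 263], [217, 269], [221, 300], [210, 333], [221, 379], [250, 380], [276, 371], [283, 304]]
0.78 [251.7, 92.6, 342.6, 238.8]
[[329, 90], [255, 98], [276, 236], [342, 230]]
0.64 [390.6, 160.9, 511.8, 300.1]
[[414, 158], [392, 250], [408, 296], [420, 299], [428, 265], [443, 266], [473, 290], [507, 186], [466, 165]]
```

View pics/w1.png

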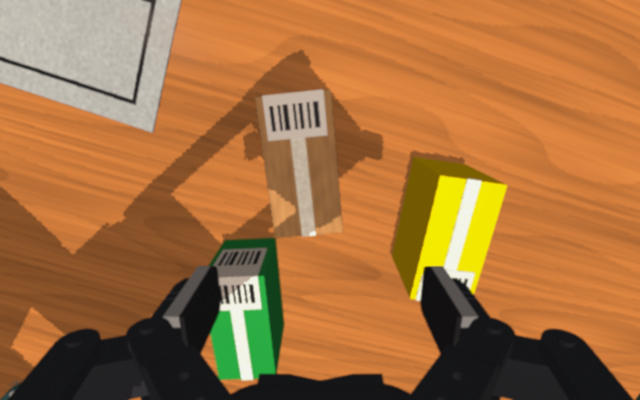

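Brown carton spans cols 255–342, rows 90–236, label at the top (≈(297,115)). Green is at (245,310), yellow at (450,235). Fitting the box outline.

```bash
cat >> h.py <<'E'
def box(x,y,yaw,z0=0,w=.06,l=.12,h=.09):
    P=np.array([[sx*w/2,sy*l/2,z] for sx in(-1,1) for sy in(-1,1) for z in(0,h)])
    c,s=np.cos(yaw),np.sin(yaw)
    return np.c_[x+c*P[:,0]-s*P[:,1],y+s*P[:,0]+c*P[:,1],z0+P[:,2]]
def fit(im,reg,o,g,z0=0):
    S=4
    def r(p):
        m=np.zeros((400*S,640*S),np.uint8)
        cv2.fillConvexPoly(m,cv2.convexHull(np.round(proj(im,box(*p,z0),o)*S+S/2).astype(np.int32)),1)
        m=cv2.resize(m.astype(np.float32),(640,400),interpolation=cv2.INTER_AREA)
        return np.abs(m-reg).sum()
    from scipy.optimize import minimize
    q=minimize(r,g,method='Nelder-Mead',options=dict(initial_simplex=np.array(g)+np.r_[np.zeros((1,3)),np.diag([.02,.02,.2])],xatol=1e-4,fatol=.5))
    return q.x,q.fun,reg.sum()
E
python3 - <<'E'
from h import *
np.set_printoptions(precision=4,suppress=True)
o=ctrl.get_obs();im=ctrl.get_image('wrist')
for t in ctrl.trace(im,'carton'):
    if abs(t['bbox'][0]-252)<10: print(fit(im,t['region'],o,[.523,-.226,-1.3]))
for n in('scene','side'):
    im=ctrl.get_image(n)
    for t in ctrl.trace(im,'carton'):
        b=t['bbox'];c=[(b[1]+b[3])/2,(b[0]+b[2])/2]
        p=proj(im,[[.523,-.226,.045]])[0]
        if abs(p-c[::-1]).max()<12:print(n,fit(im,t['region'],o,[.523,-.226,-1.3]))
p,_,_=0,0,0
E
```

```text
(array([ 0.5175, -0.2301, -1.1982]), np.float64(314.6875), np.int64(10351))
scene (array([ 0.5168, -0.2305, -1.2016]), np.float64(89.8125), np.int64(1903))
side (array([ 0.5192, -0.2264, -1.2436]), np.float64(131.625), np.int64(1899))
```

>>> step_arm(rows=[1.6,-1.6,0,-5.1,0,0,4,0,0,0,4,0,0,0,4,0,0,0,3.5,0,0,0,2,0,0,0,1,0,0,0,0,0,0,0,0,0])

```text
clock: 4.1
tcp_pos: [0.5172, -0.2313, 0.0471]
orientation: [3.088, 0.574, 0.002]
contact_force: [0.2, 0.5, -0.2]
finger_gap: 1.002
```

>>> step_arm(rows=[0,0,0,0,0,0,0,0,0,0,0,0,0,0,0,0,0,0,0,0,0,0,0,0,0,0,0,0,0,0,0,0], fingers=255)

```text
clock: 4.9
tcp_pos: [0.5174, -0.2313, 0.0478]
orientation: [3.087, 0.574, 0.003]
contact_force: [-0.9, 0.9, 6.0]
finger_gap: 0.697
```

>>> step_arm(rows=[0,0,-2,0,0,0,-4,0,0,0,-4,0,2.1,-2.4,0,0,2.1,-2.4,0,0,2.1,-2.4,0,0,2.1,-2.4,0,0,2.1,-2.4,0,0,0,0,0,-8,0,0,0,-8,0,0,0,-8,0,0,0,-8,0,0,0,-8,0,0,0,-8,0,0,0,-8,0,0,0,-8,0,0,0,0,0,0,0,0])

```text
clock: 6.7
tcp_pos: [0.5712, -0.0811, 0.1465]
orientation: [2.319, 2.119, 0.0]
contact_force: [-0.0, 0.1, -2.1]
finger_gap: 0.693
```

```bash
python3 - <<'E'
from h import *
np.set_printoptions(precision=4,suppress=True)
o=ctrl.get_obs();im=ctrl.get_image('wrist');save(im,'w2.png')
Z={'outline':.003,'grip':.185,'trigger_front':.185,'scanner':0,'label_end':o['tcp_pos'][2]-.0475+.045}
for n in('wrist','scene','side'):
    i=im if n=='wrist' else ctrl.get_image(n)
    for k,z in Z.items():
        for l in ctrl.landmark_of(i,k)[:2]: print(n,k,l['score'],l['position'],atz(i,l['position'],z,o))
    if n!='wrist':save(i,n+'2.png')
E
```

```text
wrist outline 0.66 [42.9, 307.8] [0.5705 0.0323 0.003 ]
wrist label_end 0.63 [133.4, 318.8] [ 0.5747 -0.0204  0.144 ]
scene outline 0.81 [226.9, 309.2] [0.5779 0.0368 0.003 ]
scene grip 0.82 [147.6, 356.2] [0.574 0.218 0.185]
scene trigger_front 0.67 [155.7, 349.4] [0.5808 0.1832 0.185 ]
scene trigger_front 0.32 [208.2, 288.7] [ 0.5918 -0.045   0.185 ]
scene label_end 0.98 [286.2, 143.7] [ 0.4975 -0.3949  0.144 ]
scene label_end 0.75 [230.2, 201.1] [ 0.4678 -0.2181  0.144 ]
side outline 0.79 [247.6, 323.4] [0.5798 0.0128 0.003 ]
side grip 0.86 [164.0, 315.3] [0.5796 0.2313 0.185 ]
side label_end 0.9 [338.0, 280.9] [ 0.4271 -0.4734  0.144 ]
side label_end 0.85 [286.7, 268.9] [ 0.4075 -0.3106  0.144 ]
```

View pics/w2.png

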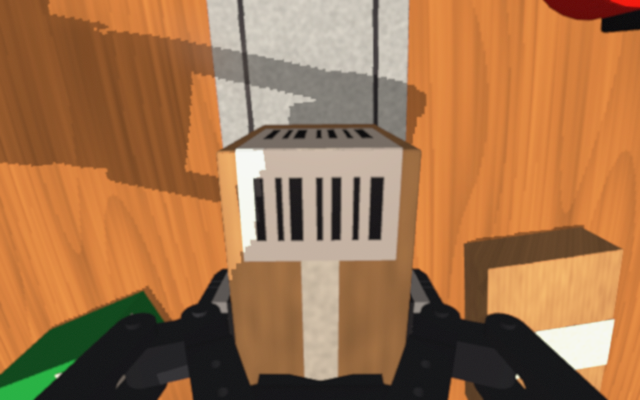

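Label faces forward (label end at about (318,200)); plate ahead, outline side lines at cols ~245 and ~376. Now fitting the printed rectangle itself.

```bash
python3 - <<'E'
from h import *
from scipy.optimize import minimize
np.set_printoptions(precision=4,suppress=True)
L=lambda w,l:np.array([[sx*w/2,t*l/2] for sx in(-1,1) for t in np.linspace(-1,1,60)]+[[t*w/2,sy*l/2] for sy in(-1,1) for t in np.linspace(-1,1,40)])
def pts(p,q): c,s=np.cos(p[2]),np.sin(p[2]); return np.c_[p[0]+c*q[:,0]-s*q[:,1],p[1]+s*q[:,0]+c*q[:,1],np.full(len(q),.003)]
ims=[]
for n in('scene','side'):
    im=ctrl.get_image(n);g=cv2.cvtColor(cv2.imread(f'pics/{n}0.png'),6).astype(np.float32);ims.append((im,g))
def cost(p,S,off=0):
    c=0
    for im,g in S:
        def sm(w,l):
            x=proj(im,pts(p,L(w,l))).astype(np.float32)
            return cv2.remap(g,x[:,:1],x[:,1:],1).mean()
        c+=sm(.098,.158)-.5*sm(.118,.178)-.5*sm(.08,.14)
    return c
for nm,S in(('scene',ims[:1]),('side',ims[1:]),('both',ims)):
    best=min(((cost([x,y,a],S),x,y,a) for x in np.arange(.55,.6,.004) for y in np.arange(0,.06,.004) for a in np.arange(-.2,.21,.04)))
    r=minimize(cost,best[1:],args=(S,),method='Nelder-Mead',options=dict(xatol=1e-4,fatol=.01))
    print(nm,best,r.x,r.fun)
p=r.x;yw=p[2];print('psi target',90+np.degrees(yw))
o=ctrl.get_obs();print(o['tcp_pos'],tool(o,p[:2],90+np.degrees(yw)))
u=np.array([-np.sin(yw),np.cos(yw)]);print('grip',p[:2]+.19*u,'squeeze centre',p[:2]+.1835*u)
# held carton in images
im=ctrl.get_image('wrist');M=R.from_rotvec(o['orientation']).as_matrix();psi=np.arctan2(M[1,0],M[0,0])
t=[t for t in ctrl.trace(im,'carton')];print([(a['score'],a['bbox']) for a in t[:3]])
gray=cv2.cvtColor(cv2.imread('pics/w2.png'),6)
c=proj(im,box(*o['tcp_pos'][:2],psi-np.pi/2,o['tcp_pos'][2]-.0475),o);print(c)
E
```

```text
scene (np.float32(-71.28818), np.float64(0.5740000000000001), np.float64(0.032), np.float64(-0.03999999999999998)) [ 0.5727  0.0317 -0.0421] -76.73310089111328
side (np.float32(-47.603706), np.float64(0.5740000000000001), np.float64(0.032), np.float64(-0.03999999999999998)) [ 0.5738  0.0322 -0.0438] -48.099510192871094
both (np.float32(-118.891884), np.float64(0.5740000000000001), np.float64(0.032), np.float64(-0.03999999999999998)) [ 0.573   0.0318 -0.042 ] -123.41535186767578
psi target 87.59473185716338
[ 0.5714 -0.0811  0.1463] (array([11.2626, -0.8127,  0.0009]), np.float64(85.0583244809994), np.float64(-2.5364073761639787))
grip [0.581  0.2216] squeeze centre [0.5807 0.2151]
[(0.83, [213.5, 125.0, 422.3, 385.2]), (0.76, [0.0, 291.5, 159.8, 397.9])]
[[275.2231 318.2936]
 [248.4069 454.552 ]
 [266.422  125.4955]
 [219.7387 154.1308]
 [369.5843 318.3886]
 [398.5874 454.6517]
 [379.6033 125.6085]
 [430.529  154.3607]]
```

>>> step_arm(rows=[2.8,-0.2,0,-2.5,2.8,-0.1,0,0,2.8,-0.1,0,0,2.8,0,0,0,0,0,3,0,0,0,3,0,0,0,2,0,0,0,0.9,0,0,0,0.2,0,0,0,0,0,0,0,0,0])

```text
clock: 8.9
tcp_pos: [0.5745, 0.0307, 0.0564]
orientation: [2.267, 2.172, 0.002]
contact_force: [-0.3, 0.1, -2.0]
finger_gap: 0.694
```

```bash
python3 - <<'E'
from h import *
np.set_printoptions(precision=4,suppress=True)
o=ctrl.get_obs();print(o['tcp_pos'],o['contact_force'],tool(o,[.573,.0318],87.6))
ims=[ctrl.get_image('scene'),ctrl.get_image('side'),ctrl.get_image('wrist')]
for i in ims[:2]:
    for t in ctrl.trace(i,'carton'):
        b=t['bbox'];p=proj(i,[[.573,.032,.05]])[0]
        if abs(p[0]-(b[0]+b[2])/2)<25 and abs(p[1]-(b[1]+b[3])/2)<25: print(t['score'],b,t['region'].sum(),fit(i,t['region'],o,[.573,.032,-.042],.003))
A=ims[0]['pixels'][140:290,230:430];B=ims[1]['pixels'][140:290,230:430]
cv2.imwrite('pics/p3.png',cv2.resize(np.hstack([A,B]),(800,300),interpolation=2)[...,::-1])
E
```

```text
[0.5745 0.0307 0.0564] [-0.282   0.0775 -2.0324] (array([ 0.0989, -0.1502, -0.0003]), np.float64(87.54609557112148), np.float64(-0.05390442887851066))
0.91 [282.6, 191.3, 331.2, 245.8] 1226 (array([ 0.5709,  0.0327, -0.0543]), np.float64(578.875), np.int64(1226))
0.82 [312.9, 215.9, 334.0, 253.5] 811 (array([ 0.5791,  0.0359, -0.098 ]), np.float64(143.9375), np.int64(811))
0.21 [295.0, 198.6, 345.9, 265.6] 1467 (array([ 0.6111, -0.0221, -0.1602]), np.float64(1379.75), np.int64(1467))
```

View pics/p3.png

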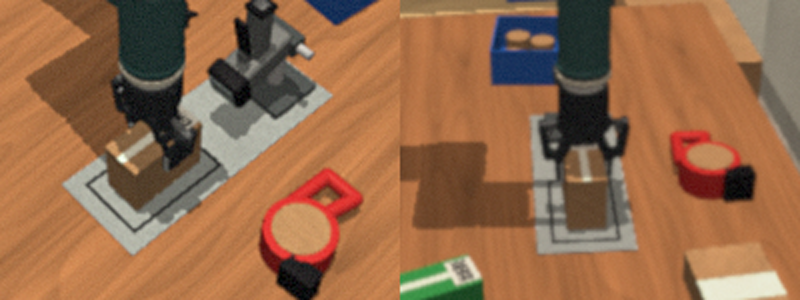

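Carton is inside the outline in both views, about 5 mm above the plate. Lowering further.

>>> step_arm(rows=[0,-0.1,0.3,0,0,0,0.15,0,0,0,0,0,0,0,0,0])

```text
clock: 9.55
tcp_pos: [0.5722, 0.0309, 0.0509]
orientation: [-2.268, -2.173, 0.0]
contact_force: [-2.3, -1.3, 1.8]
finger_gap: 0.693
```

>>> step_arm(rows=[0,0,0.05,0,0,0,0,0])

```text
clock: 9.75
tcp_pos: [0.5721, 0.0309, 0.0509]
orientation: [-2.268, -2.174, 0.0]
contact_force: [-3.4, -0.6, 5.1]
finger_gap: 0.693
```

>>> step_arm(rows=[0,0,0,0,0,0,0,0,0,0,0,0,0,0,0,0,0,0,0,0,0,0,0,0], fingers=0)

```text
clock: 10.35
tcp_pos: [0.5724, 0.031, 0.0503]
orientation: [-2.268, -2.174, -0.0]
contact_force: [-0.4, -0.3, -0.1]
finger_gap: 0.998
```

>>> step_arm(rows=[0,0,-1,0,0,0,-3,0,0,0,-4,0,0,0,-4,0,0,0,-4,0,0,0,-4,0,0,0,-4,0,0,0,-3,0,0,0,0,0,0,0,0,0])

```text
clock: 11.35
tcp_pos: [0.5725, 0.031, 0.3215]
orientation: [2.267, 2.173, 0.002]
contact_force: [-0.2, -0.1, -0.4]
finger_gap: 1.0
```

```bash
python3 - <<'E'
from h import *
np.set_printoptions(precision=4,suppress=True)
o=ctrl.get_obs();print(o['clock'],o['tcp_pos'],o['orientation'],o['contact_force'])
im=ctrl.get_image('wrist');save(im,'w4.png')
for k,z in(('grip',.185),('trigger_front',.185),('outline',.003),('carton_center',.048)):
    for l in ctrl.landmark_of(im,k)[:2]: print(k,l['score'],l['position'],atz(im,l['position'],z,o))
for t in ctrl.trace(im,'carton')[:2]: print(t['score'],t['bbox'],fit(im,t['region'],o,[.573,.032,-.042],.003))
i=ctrl.get_image('side')
for t in ctrl.trace(i,'carton')[:4]:
    b=t['bbox'];p=proj(i,[[.573,.032,.05]])[0]
    if abs(p[0]-(b[0]+b[2])/2)<25 and abs(p[1]-(b[1]+b[3])/2)<25: print(fit(i,t['region'],o,[.573,.032,-.042],.003))
# predicted features: back top edge of cap & grip
yw=-.042;u=np.array([-np.sin(yw),np.cos(yw)]);v=np.array([u[1],-u[0]])
P=lambda a,b,z:np.r_[np.array([.573,.0318])+a*v+b*u,z]
print('cap corners',proj(im,[P(a,.19+b,.212) for a in(-.017,.017) for b in(-.017,.017)],o))
E
```

```text
11.35 [0.5725 0.031  0.3215] [2.2671 2.1727 0.0023] [-0.1528 -0.1274 -0.3889]
0.84 [286.4, 105.0, 346.8, 217.5] (array([ 0.5702,  0.0325, -0.0376]), np.float64(158.75), np.int64(6254))
0.81 [136.1, 309.8, 224.1, 362.0] (array([ 0.9392, -0.5322,  0.4215]), np.float64(485.0), np.int64(485))
(array([ 0.5731,  0.0329, -0.0308]), np.float64(33.5), np.int64(977))
cap corners [[ 295.7348  -68.0928]
 [ 295.0256 -129.831 ]
 [ 350.5094  -68.0173]
 [ 351.4107 -129.7292]]
```

View pics/w4.png

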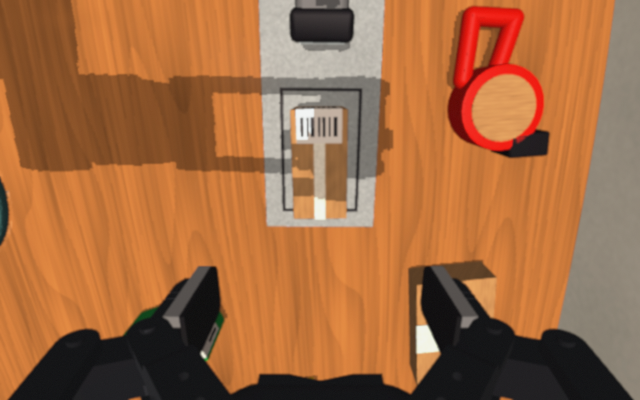

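Carton stands within the outline (rectangle rows 90–210, cols 281–360; carton cols 291–348), label towards the scanner window at (322,25). Fits agree: centre within ~2 mm, yaw within 0.01. On to the grip.

>>> step_arm(rows=[4.6,0,0,0,4.6,0,0,0,4.6,0,0,0,4.6,0,0,0,0,0,0,-8.2,0,0,0,-8.2,0,0,0,-8.2,0,0,0,-8.2,0,0,0,-8.2,0,0,0,-8.2,0,0,0,-8.2,0,0,0,-8.2,0,0,0,-8.2,0,0,0,-8.2,0,0,0,-8,0,0,0,0,0,0,0,0])

```text
clock: 13.45
tcp_pos: [0.5802, 0.2148, 0.32]
orientation: [-0.073, -3.14, 0.0]
contact_force: [0.2, 0.6, -0.2]
finger_gap: 1.001
```

```bash
python3 - <<'E'
from h import *
np.set_printoptions(precision=4,suppress=True)
o=ctrl.get_obs();print(o['clock'],o['tcp_pos'],o['orientation'],o['q'])
im=ctrl.get_image('wrist')
for k,z in(('grip',.185),('trigger_front',.185)):
    for l in ctrl.landmark_of(im,k)[:2]: print(k,l['score'],l['position'],atz(im,l['position'],z,o))
yw=-.042;u=np.array([-np.sin(yw),np.cos(yw)]);v=np.array([u[1],-u[0]])
P=lambda a,b,z:np.r_[np.array([.573,.0318])+a*v+b*u,z]
print('tool',tool(o,P(0,.1835,0)[:2],180-2.4))
c=proj(im,[P(a,.19+b,.212) for a,b in((-.017,-.017),(.017,-.017),(.017,.017),(-.017,.017))],o);print(c)
cx,cy=c.mean(0).astype(int);a=im['pixels'].copy()
y0,x0=max(cy-100,0),max(cx-130,0);a=cv2.resize(a[y0:y0+200,x0:x0+260],None,fx=3,fy=3,interpolation=2)
cv2.polylines(a,[((c-[x0,y0]+.5)*3).astype(np.int32)],True,(0,255,0),1)
print(x0,y0);cv2.imwrite('pics/w5.png',a[...,::-1])
for n in('scene','side'):
    i=ctrl.get_image(n)
    for k in('grip','trigger_front'):
        for l in ctrl.landmark_of(i,k)[:1]: print(n,k,l['score'],atz(i,l['position'],.185))
E
```

```text
13.45 [0.5802 0.2148 0.32  ] [-0.0728 -3.1402  0.0001] [ 0.2428  0.3233  1.3435  0.0001  1.4754 -1.2816]
trigger_front 0.88 [195.1, 280.9] [0.5803 0.182  0.185 ]
tool (array([-0.052 ,  0.0409, -0.    ]), np.float64(177.34416000398207), np.float64(-0.25583999601792584))
[[306.8585 181.61  ]
 [307.5304 225.0235]
 [352.1789 224.8647]
 [353.2846 181.4553]]
199 103
scene grip 0.71 [0.5802 0.2174 0.185 ]
scene trigger_front 0.54 [0.5807 0.1731 0.185 ]
side grip 0.89 [0.5864 0.2349 0.185 ]
side trigger_front 0.53 [0.5832 0.2047 0.185 ]
```

View pics/w5.png

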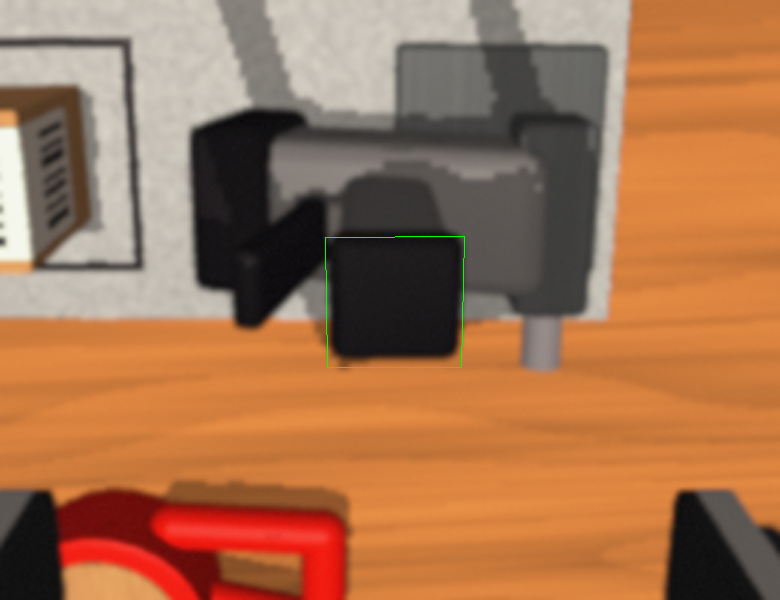

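Predicted cap square matches the picture (cap at crop cols 330–460, rows 237–357) to about 1 mm; the black trigger leans out to (240,290). Descend, biased 6 mm to the trigger side, then centre.

>>> step_arm(rows=[0,-0.5,3,-0.25,0,0,4,0,0,0,4,0,0,0,3,0,0,0,1.6,0,0,0.3,0,0,0,0.24,0,0,0,0,0,0,0,0,0,0])

```text
clock: 14.8
tcp_pos: [0.5813, 0.2157, 0.1659]
orientation: [0.06, 3.138, 0.001]
contact_force: [-0.5, 0.3, -0.2]
finger_gap: 0.994
```

>>> step_arm(rows=[0,0,0,0,0,0,0,0,0,0,0,0,0,0,0,0], fingers=85)

```text
clock: 15.2
tcp_pos: [0.5806, 0.2146, 0.1648]
orientation: [0.06, 3.14, -0.001]
contact_force: [-0.4, -4.0, 2.7]
finger_gap: 0.667
```

>>> step_arm(rows=[0,0,0,0,0,0,0,0,0,0,0,0], fingers=120)

```text
clock: 15.5
tcp_pos: [0.5804, 0.215, 0.1645]
orientation: [0.06, 3.141, -0.0]
contact_force: [-0.3, -5.0, 3.3]
finger_gap: 0.53
```

>>> step_arm(rows=[0,0,0,0,0,0,0,0,0,0,0,0], fingers=255)

```text
clock: 15.8
tcp_pos: [0.5805, 0.2169, 0.1652]
orientation: [0.06, 3.14, 0.004]
contact_force: [-1.4, 3.5, 8.1]
finger_gap: 0.478
```

>>> step_arm(rows=[0,0,0,0,0,0,0,0,0,0,0,0,0,0,0,0])

```text
clock: 16.2
tcp_pos: [0.5805, 0.2169, 0.1652]
orientation: [0.06, 3.14, 0.004]
contact_force: [-0.7, 3.1, 8.5]
finger_gap: 0.472
```

```bash
python3 - <<'E'
from h import *
o=ctrl.get_obs();print(o['contact_force'],o['finger_gap'],o['tcp_pos'],o['torque'])
w=ctrl.get_image('wrist')['pixels'][200:400,180:480];s=ctrl.get_image('scene')['pixels'][110:230,290:420]
cv2.imwrite('pics/t6.png',np.hstack([cv2.resize(w,(450,300),interpolation=2),cv2.resize(s,(325,300),interpolation=2)])[...,::-1])
E
```

```text
[-0.71031651  3.06786506  8.51455239] 0.4721771404138725 [0.5805063  0.21686828 0.16520279] [-0.97539359  0.25523369 -0.51282425]
```

View pics/t6.png

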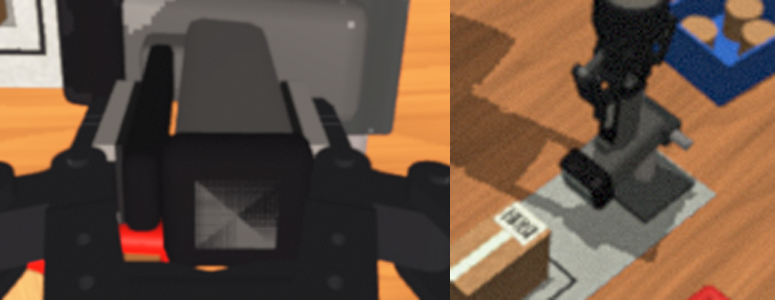

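Trigger stands upright at its stop, one pad on it and the other on the grip's back. The gap stalls at about 41 mm. Finishing the second, then release.

>>> step_arm(rows=[0,0,0,0,0,0,0,0,0,0,0,0,0,0,0,0])

```text
clock: 16.7
tcp_pos: [0.5805, 0.2169, 0.1652]
orientation: [0.06, 3.14, 0.004]
contact_force: [-1.6, 3.6, 7.6]
finger_gap: 0.483
```

>>> step_arm(rows=[0,0,0,0,0,0,0,0,0,0,0,0,0,0,0,0,0,0,0,0,0,-0.4,0,0,0,0,0,0], fingers=0)

```text
clock: 17.4
tcp_pos: [0.5801, 0.2108, 0.1644]
orientation: [0.06, 3.141, 0.0]
contact_force: [0.6, 0.5, -0.5]
finger_gap: 0.999
```

>>> step_arm(rows=[0,0,-1,0,0,0,-3,0,0,0,-4,0,0,0,-4,0,0,0,-4,0,-3,0,0,0,-3,0,0,0,-3,0,0,0,0,0,0,0,0,0,0,0])

```text
clock: 18.4
tcp_pos: [0.67, 0.2076, 0.3243]
orientation: [-0.061, -3.14, -0.0]
contact_force: [0.2, 0.4, 0.2]
finger_gap: 1.0
```

```bash
python3 - <<'E'
from h import *
np.set_printoptions(precision=4,suppress=True)
o=ctrl.get_obs();print(o['clock'],o['contact_force'],o['tcp_pos'])
w=ctrl.get_image('wrist');s=ctrl.get_image('scene')
for k in ('trigger_front','grip'):
  for i in(w,s):
    for l in ctrl.landmark_of(i,k)[:1]: print(k,l['score'],l['position'],atz(i,l['position'],.185,o))
for t in ctrl.trace(s,'carton'):
    f=fit(s,t['region'],o,[.573,.032,-.042],.003)
    if f[1]<300: print(t['bbox'],f)
for k in('flat_box','tape_gun','bin'):
    for l in ctrl.landmark_of(s,k)[:1]: print(k,atz(s,l['position'],0))
cv2.imwrite('pics/t7.png',np.hstack([cv2.resize(w['pixels'],(480,300),interpolation=cv2.INTER_AREA),cv2.resize(s['pixels'][110:290,240:430],(317,300),interpolation=2)])[...,::-1])
E
```

```text
18.4 [0.1515 0.4144 0.2055] [0.67   0.2076 0.3243]
trigger_front 0.8 [82.0, 285.6] [0.5821 0.1842 0.185 ]
trigger_front 0.55 [152.1, 346.5] [0.5668 0.1875 0.185 ]
grip 0.69 [82.2, 335.0] [0.5837 0.2218 0.185 ]
grip 0.7 [147.1, 357.8] [0.5758 0.2224 0.185 ]
[280.9, 189.0, 329.2, 245.6] (array([ 0.5712,  0.0318, -0.0233]), np.float64(48.5625), np.int64(1706))
flat_box [ 0.7539 -0.2306  0.    ]
tape_gun [0.7846 0.0871 0.    ]
bin [0.5181 0.5231 0.    ]
```

View pics/t7.png

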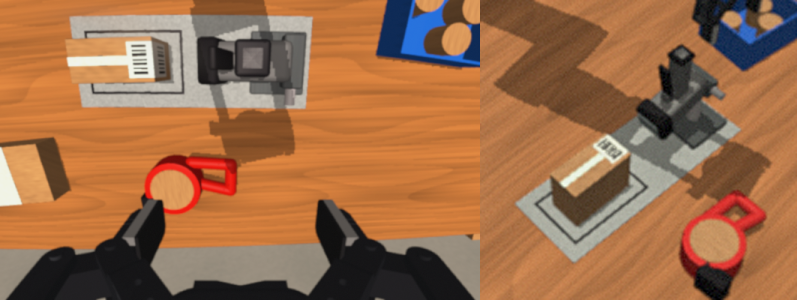

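The carton is upright inside the outline with its label facing the window, the trigger has sprung back, and nothing else has moved. Handing in.

```bash
python3 -c "
from workcell import ctrl;print(ctrl.sign_off())"
```

```text
the job is handed in; nothing more can be done
None
```

The job is done and handed in at about 18.6 s on the clock. The brown labelled carton stands upright inside the outline, released, with its label end facing the scanner's window. I then squeezed the trigger against the back of the grip for just over a second and let it go.

**Carton:** the last fits put its centre within about 2 mm of the outline's centre and its yaw within about 0.02 rad of the outline's.

**Squeeze:** with the fingers commanded fully shut, the gap stalled at about 41 mm, where 43 mm was expected for "squeezed home". The carton read about 1 mm low the same way (59 for 60 mm). The close-up showed the trigger upright at its stop, with one pad on it and the other on the back of the grip. I have no direct reading of the trigger angle, so "fully home" rests on those two signs.

**After release:** the wrist view put the trigger front 38 mm from the grip point (39 at rest); the scene view gave a poorer 35–36 mm. The wrist force read near zero, so the arm is touching nothing.

**Other things on the bench:** the flat box, tape gun and bin were found within about 5 mm of where they started, which is the detection scatter. I never touched the green and yellow look-alikes, but did not re-measure them at the end.

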